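Re-oil the master gauge by turning its canister over

ROBOT

A 6-joint arm with a two-finger parallel gripper is mounted at the origin on the work surface. World frame = base frame: x ahead of the robot, y to its left, z up, the work surface at z = 0. Lengths are in m, angles in rad, forces in N, time in s.
With the tool pointing down it reaches from about 0.325 to 0.775 m from the base axis. Payload 5.5 kg.
Tool frame: the origin (TCP) lies midway between the tips of the shut fingers; the grasp point (between the pads) lies 19 mm behind it; z points along the fingers, y is the line along which they close (so a half turn about z gives the same grasp; the last joint's range is limited). The gripper opens to 88 mm and grips with 3 to 60 N. Pads are 20 mm wide; open, the fingers measure 115 mm over their backs; the gripper's body (75 mm by 178 mm) begins 61 mm behind the grasp point.
Start: joints at [1.181, 0.091, 1.231, -0, 1.82, -0.057], TCP at [0.196, 0.567, 0.223] pointing down, gripper open.
Joint ranges: [-2.87, 2.87], [-0.86, 2.18], [0.17, 2.46], [-1.51, 4.65], [0.06, 2.69], [-2.65, 2.65]. Speed limits (rad/s): [2.57, 2.57, 3.01, 3.14, 3.14, 3.14].

INTERFACE

Orientations are given as a unit quaternion [w, x, y, z].
In Python, from bench import env, eyes gives the robot as it stands. The module is installed in compiled form; this text tells all that it offers.
- The arm moves only by the shell command python3 -m crank 'ROWS' [FORCE]. ROWS is JSON, a list of rows, each an object of numbers: "wx", "wy", "wz": the turn, a rotation vector about the tool's x, y, z scaled (see below); "dx", "dy", "dz": the shift along the tool's x, y, z scaled (see below); "fingers": the opening, from 0 (shut) to 1 (fully open). In form: [{"wx": .., "wy": .., "wz": .., "dx": .., "dy": .., "dz": .., "fingers": ..}, ...]. A call has 1 to 20 rows; each row is the pose to reach, as a shift and turn from the pose commanded when the call began, along the tool's axes at that moment, turning the shorter way round; what a row does not reach only later rows make up. The controller multiplies each number of a shift by 0.2 m and each number of a turn by 180 degrees. A row lasts 1/10 s, in which the tool goes at most 50 mm and 8.59 degrees, less where a joint would pass 70% of its speed; a pose out of reach is approached as far as the arm can. A call with a number of a shift or a turn outside -1 to 1 is refused whole. A call with a gripper value outside its range is refused whole. The fingers move at their own pace and stop on an object; FORCE is the grip in N (left out, the last holds). Time passes only in rows, so rows that repeat a pose let the fingers close. It gives the time, the measured TCP pose, the force, the opening and the grip force at its end, in the units of the state.
- env.get_state(): the state, without advancing time (a new reading comes with each control period).
- eyes.grab_frame(name): name is "scene" or "top" or "wrist"; returns a dict with "color" (400x640x3 uint8, blue, green, red), "mtx" (3x3 intrinsics, pixels), "dist_coeffs" ([k1, k2, p1, p2, k3] as OpenCV has them; the pictures are not rectified), "world_to_cam" (4x4, takes a point from world to camera coordinates). Camera axes: x right, y up, looking along -z (the intrinsics and any distortion apply to the point x, -y, -z); pixel columns grow to the right and rows downward; lengths in m; the calibration is good to about 2 mm. A picture is of the moment at which its call begins. There is no depth.
- env.job_done(): hands the job in; it is judged then, once.
The state is a dict: "clock": time; "joint_pos": joint angles; "joint_velocities": joint speeds; "joint_efforts": joint torques, N m; "position": TCP position; "tcp_rot": TCP orientation; "wrist_force": force on the tool from outside, world axes, zero at the start; "wrist_torque": the same for the moment, N m; "gripper_width": opening from 0.0 (shut) to 1.0 (fully open); "finger_force": force on a finger pad.
Only numpy, scipy, OpenCV 4.12 (cv2) and the standard library are available. Lean on these libraries where they do the work, as an engineer would, in place of code of your own. Each camera call takes 0.05 s, during which the arm holds its last target. There are 200 camera calls.

TASK

One of the two look-alike closed canisters holds a loose steel master gauge, the other is empty: find the loaded one by its weight. Turn that one upside down in the air so that the gauge slides onto the oiled felt inside its lid, keep it so for about two seconds, then stand it gently upright again on the middle of the square rubber pad. Leave the empty canister standing upright where it was, and do not disturb the other things on the table.

Things in the scene. Friction and masses are not known exactly. Their poses are not given: they have to be found in the camera images.
- canister_a: closed aluminium canister, one of two alike: body 54 mm dia, wider dark screw lid 59 mm dia from 128 to 152 mm (top) above the foot. Upright at the start. Empty 0.22 to 0.28 kg, loaded 0.6 to 0.8 kg: a steel gauge (32 mm dia, 75 mm long) slides in it with 39 mm free travel; which is loaded varies. Origin: centre of the foot; z along the axis to the lid
- canister_b: closed aluminium canister, one of two alike: body 54 mm dia, wider dark screw lid 59 mm dia from 128 to 152 mm (top) above the foot. Upright at the start. Empty 0.22 to 0.28 kg, loaded 0.6 to 0.8 kg: a steel gauge (32 mm dia, 75 mm long) slides in it with 39 mm free travel; which is loaded varies. Origin: centre of the foot; z along the axis to the lid
- canister_a_felt: felt disc inside the lid of canister_a, out of sight; origin at the centre of its underside on the canister's axis, 120 mm above the canister's foot; axes as the canister
- canister_b_felt: the same felt disc inside the lid of canister_b
- pad: flat square grey rubber pad, 120 x 120 mm, 8 mm thick, fixed to the table; origin at the centre of its underside, so its top is 8 mm above the origin; z up
- vblock: bystander: steel V-block 70 x 50 mm, 40 mm tall, long along its x; origin at the centre of its underside
- ring_gauge: bystander: steel ring gauge lying flat, 60 mm outside and 32 mm inside diameter, 22 mm tall; origin at the centre of its underside
- brush: bystander: cleaning brush about 160 mm long, lying along its x; origin under its middle
- hexkey: bystander: red-handled T-grip hex key about 150 mm long, lying along its x; origin under its middle
- block_case: bystander: closed wooden gauge-block case 90 x 60 x 30 mm; origin at the centre of its underside
Things that resemble listed ones, but are neither listed nor needed, are in the scene too. What is shaped like the canister_a but red or yellow is not meant.

How it is judged:
On the way:
1. the loaded canister is held upside down (within 35 degrees) for a second, with the gauge resting on the felt in its lid, while the other canister stands upright (((angle between canister_a's own z axis and vertical above 2.53 rad and contact force between canister_a_felt and anything else above 1.5 N and angle between canister_b's own z axis and vertical below 0.12 rad) or (angle between canister_b's own z axis and vertical above 2.53 rad and contact force between canister_b_felt and anything else above 1.5 N and angle between canister_a's own z axis and vertical below 0.12 rad))), for 1 s.
At the end, for the whole second after the job is handed in: the loaded canister stands at rest, upright within 5 degrees, on the pad with its axis within 30 mm of the pad's centre and its full weight on the pad; the empty canister stands at rest, upright within 5 degrees, within 40 mm of where it began (((angle between each of canister_a, canister_b's own z axis and vertical below 0.08 rad and horizontal distance between canister_a and pad below 0.03 m and z of canister_a in the frame of pad below 0.012 m and contact force between canister_a and pad above 4.2 N and linear speed of each of canister_a, canister_b below 0.02 m/s and distance of canister_b from where it was at the start of the episode below 0.04 m) or (angle between each of canister_b, canister_a's own z axis and vertical below 0.08 rad and horizontal distance between canister_b and pad below 0.03 m and z of canister_b in the frame of pad below 0.012 m and contact force between canister_b and pad above 4.2 N and linear speed of each of canister_b, canister_a below 0.02 m/s and distance of canister_a from where it was at the start of the episode below 0.04 m))); the robot touches nothing.
It fails at once if a bystander is moved more than 30 mm (distance of any of vblock, ring_gauge, brush, hexkey, block_case from where it was at the start of the episode above 0.03 m).
It fails at once if a canister hits the pad hard (faster than 0.6 m/s) ((contact force between canister_a and pad above 0.5 N and linear speed of canister_a above 0.6 m/s) or (contact force between canister_b and pad above 0.5 N and linear speed of canister_b above 0.6 m/s)).
It also fails if it takes over 72 s, if anything falls off the work surface, if the arm or the gripper's body presses on something with over 40 N, if the wrist force passes 120 N, or if a joint passes its speed limit or range.

## Working session

There is one attempt and no reset: what is moved stays moved. The work goes in short steps, Python scripts to look and compute and a shell command to move; the robot and the scene stay as the last step left them, time stands still between calls to the robot, and variables do not carry over. Pictures are saved under pics/ and viewed, at most 10 in all, crops included, and the job is handed in when it is done.

```bash
mkdir -p pics
cat > h.py <<'E'
import numpy as np, cv2
from scipy.spatial.transform import Rotation as R
from bench import env, eyes
def cam(n):
    f=eyes.grab_frame(n); return f
def ray(f,px):
    K=np.array(f["mtx"]);d=np.array(f["dist_coeffs"])
    u=cv2.undistortPoints(np.array([[px]],float),K,d)[0,0]
    T=np.array(f["world_to_cam"]);Rm=T[:3,:3];c=-Rm.T@T[:3,3]
    v=Rm.T@np.array([u[0],-u[1],-1.]); return c,v/np.linalg.norm(v)
def onplane(f,px,z):
    c,v=ray(f,px); return c+v*(z-c[2])/v[2]
def cross(rays):
    A=0;b=0
    for c,v in rays:
        P=np.eye(3)-np.outer(v,v);A=A+P;b=b+P@c
    p=np.linalg.solve(A,b); return p,[np.linalg.norm((np.eye(3)-np.outer(v,v))@(p-c)) for c,v in rays]
def rot(s): # wxyz
    q=s["tcp_rot"]; return R.from_quat([q[1],q[2],q[3],q[0]])
E
python3 - <<'E'
from h import *
import pickle
F={n:cam(n) for n in("scene","top")}
pickle.dump(F,open("f0.pkl","wb"))
for n in F: cv2.imwrite(f"pics/{n}0.png",F[n]["color"])
for n in F:
    T=np.array(F[n]["world_to_cam"]);print(n,-T[:3,:3].T@T[:3,3])
s=env.get_state();print(s)
E
```

```text
scene [1.15346377 0.80888461 0.77084864]
top [0.40327482 0.03125639 0.93315599]
{'clock': 0.1, 'joint_pos': array([ 1.18131332e+00,  9.18067152e-02,  1.23176344e+00,  6.42847791e-06,
        1.81978824e+00, -5.67206978e-02]), 'joint_velocities': array([-0.00137813, -0.0017572 , -0.00435832,  0.00037321, -0.0002056 ,
       -0.0004902 ]), 'joint_efforts': array([ 2.71851379e-03, -4.47860813e+01, -4.07565951e+01,  7.00495904e-02,
        2.85207876e-02, -1.13975589e-04]), 'position': array([0.19590499, 0.56684009, 0.22160723]), 'tcp_rot': array([-1.98378512e-04,  1.65613726e-01,  9.86190303e-01, -8.60299149e-04]), 'wrist_force': array([-0.0454403 , -0.46370944,  0.43317034]), 'wrist_torque': array([-0.0069018 ,  0.04605394, -0.01261876]), 'finger_force': 0.0, 'gripper_width': 1.0017021728701323}
```

View pics/scene0.png

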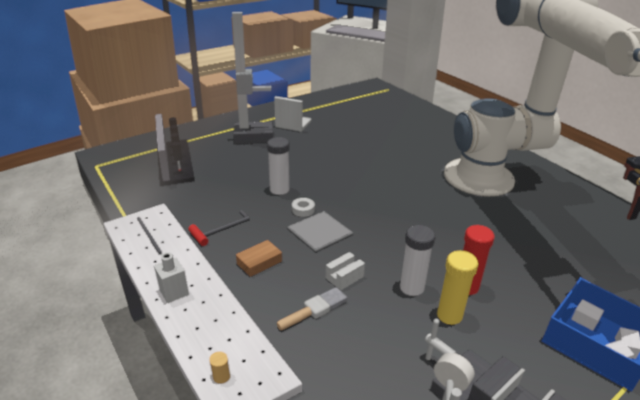

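View pics/top0.png

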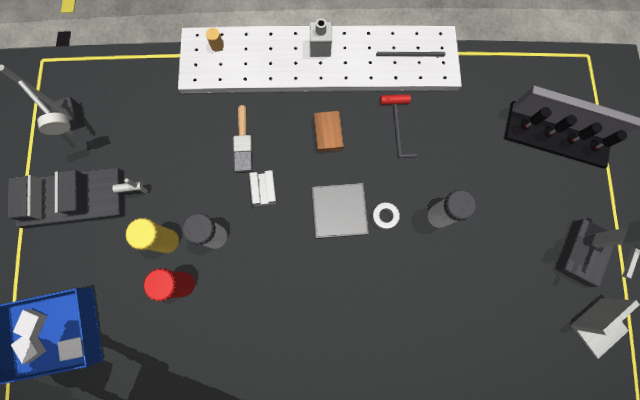

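Scene: grey canisters with lids at about (419,237) and (279,147), pad at (320,231). Top: lids at (198,229) and (461,206), pad at (340,210), ring gauge (386,215) between the pad and the right canister; red and yellow decoys are beside the left one. I'll enlarge these next.

Run:
```python
from h import *
import pickle
F=pickle.load(open("f0.pkl","rb"))
def crop(n,x,y,w=80,h=60):
    c=F[n]["color"][y:y+h,x:x+w].astype(float)
    c=255*(c/255)**0.5
    c=cv2.resize(c.astype(np.uint8),(400,300),interpolation=cv2.INTER_CUBIC)
    for i in range(0,w,10): cv2.putText(c,str(x+i),(i*5,8),0,.3,(0,255,255));cv2.line(c,(i*5,10),(i*5,14),(0,255,255))
    for i in range(10,h,10): cv2.putText(c,str(y+i),(0,i*5+4),0,.3,(0,255,255))
    return c
im=np.vstack([np.hstack([crop("top",160,200),crop("top",415,180)]),np.hstack([crop("scene",380,220),crop("scene",240,135)])])
cv2.imwrite("pics/c.png",im)
# pad
for n,sd in(("top",(340,215)),("scene",(320,231))):
    img=cv2.GaussianBlur(F[n]["color"],(3,3),0)
    m=np.zeros((402,642),np.uint8)
    cv2.floodFill(img.copy(),m,sd,0,(25,)*3,(25,)*3,4|cv2.FLOODFILL_MASK_ONLY|cv2.FLOODFILL_FIXED_RANGE|(255<<8))
    m=m[1:-1,1:-1];M=cv2.moments(m,True);p=(M["m10"]/M["m00"],M["m01"]/M["m00"])
    cs=max(cv2.findContours(m,0,2)[0],key=cv2.contourArea)
    b=cv2.approxPolyDP(cs,6,True)[:,0]
    P=np.array([onplane(F[n],q.astype(float),.008) for q in b])
    c4=cv2.intersectConvexConvex
    print(n,p,onplane(F[n],p,.008),"corners",b.tolist(),P[:,:2].round(3).tolist(),"edges",np.linalg.norm(P-np.roll(P,1,0),axis=1).round(3))
    F[n+"r"]=ray(F[n],p)
print(cross([F["topr"],F["scener"]]))
```

```text
top (339.4354770912148, 210.22488440521226) [ 0.56114944 -0.03600884  0.008     ] corners [[360, 185], [314, 188], [317, 235], [366, 232]] [[0.619, -0.085], [0.614, 0.021], [0.506, 0.016], [0.51, -0.094]] edges [0.109 0.106 0.108 0.111]
scene (319.5049019607843, 229.73202614379085) [ 0.56477859 -0.03737559  0.008     ] corners [[350, 231], [324, 212], [290, 226], [315, 248]] [[0.504, 0.009], [0.511, -0.096], [0.618, -0.091], [0.615, 0.017]] edges [0.112 0.105 0.108 0.109]
(array([ 0.56271759, -0.03730193,  0.00669972]), [np.float64(0.0017753568758746392), np.float64(0.0017753568758745895)])
```

View pics/c.png

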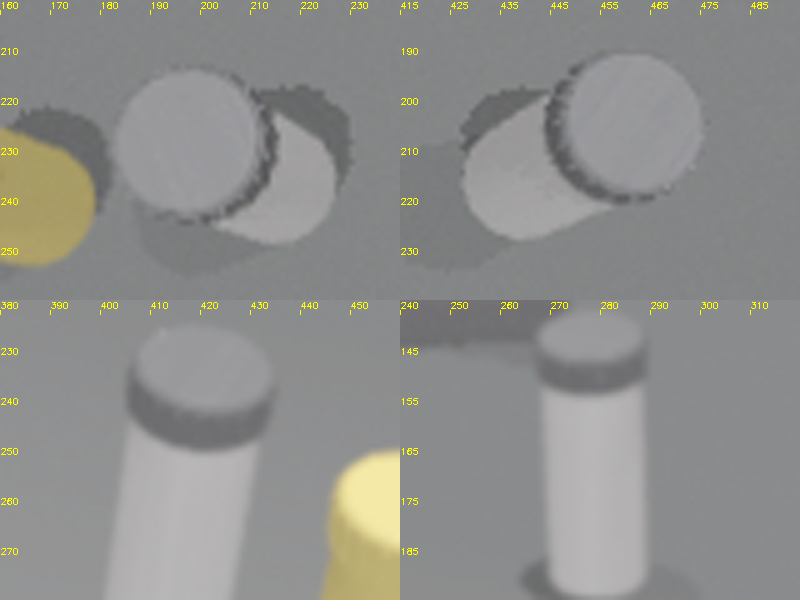

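Crops: lid-top centres in top view are A (197.2,227.8) and B (461,204.7). In the scene view they are A (420.5,233) and B (278,142). The yellow canister stands close to A.

Run:
```python
from h import *
import pickle
F=pickle.load(open("f0.pkl","rb"))
for n,t,s in(("A",(197.2,227.8),(420.5,233)),("B",(461,204.7),(278,142)),("ring",(386,215),(303,207))):
    p,e=cross([ray(F["top"],t),ray(F["scene"],s)]);print(n,p.round(4),np.round(e,4),"r,az",np.hypot(*p[:2]),np.arctan2(p[1],p[0]))
    print(onplane(F["top"],t,.152 if n!="ring" else .022))
for n,q in(("yellowtop",(142,235)),("redtop",(159,285))): print(n,onplane(F["top"],q,.152))
for q in((262,188),(242,150),(330,131),(400,130)): print(onplane(F["top"],q,.03))
s=env.get_state();print(rot(s).as_matrix().round(3))
```

```text
A [0.5085 0.245  0.1512] [0.0008 0.0008] r,az 0.5644706905648188 0.4488925876865187
[0.50790001 0.2453244  0.152     ]
B [ 0.5446 -0.2653  0.1504] [0.002 0.002] r,az 0.6058029020304545 -0.45334183231147024
[ 0.54280525 -0.26327604  0.152     ]
ring [ 0.5474 -0.141   0.012 ] [0. 0.] r,az 0.5652929741855727 -0.25200885106872656
[ 0.54587794 -0.13909177  0.022     ]
yellowtop [0.49597374 0.35032752 0.152     ]
redtop [0.40215379 0.31368914 0.152     ]
[0.61098427 0.13688893 0.03      ]
[0.70041295 0.18276018 0.03      ]
[ 0.74272906 -0.01860187  0.03      ]
[ 0.7432269  -0.18114674  0.03      ]
[[-0.945  0.327 -0.001]
 [ 0.327  0.945 -0.002]
 [ 0.    -0.002 -1.   ]]
```

```bash
cat > log.py <<'E'
from h import *
import json
s=env.get_state()
open("log.jsonl","a").write(json.dumps([list(map(float,s["joint_pos"])),list(map(float,s["position"])),list(map(float,s["tcp_rot"]))])+"\n")
print(s["clock"],"q",s["joint_pos"].round(3),"p",s["position"].round(4),"F",np.round(s["wrist_force"],2),"w",round(s["gripper_width"],3),"ff",round(s["finger_force"],1));print(rot(s).as_matrix().round(3).tolist())
E
python3 log.py
python3 -m crank '[{"dz":-1},{"dz":-1},{"dx":-1,"dy":-1,"dz":-1},{"dx":-1,"dy":-1,"dz":-1},{"dx":-1,"dy":-1,"dz":-1},{"dx":-1,"dy":-1,"dz":-1},{"dx":-1,"dy":-1,"dz":-1},{"dx":-1,"dy":-1,"dz":-1},{"dx":-1,"dy":-1,"dz":-1},{"dx":-1,"dy":-1,"dz":-1}]'; python3 log.py
python3 -m crank '[{"wx":0.1,"wy":0.1,"dy":-0.2},{"wx":0.1,"wy":0.1,"dy":-0.2},{"wx":0.1,"wy":0.1,"dy":-0.2},{"wx":0.1,"wy":0.1,"dy":-0.2},{"wx":0.1,"wy":0.1,"dy":-0.2}]'; python3 log.py
python3 -m crank '[{"wx":-0.1,"wy":-0.2,"dz":-0.5},{"wx":-0.1,"wy":-0.2,"dz":-0.5},{"wx":-0.1,"wy":-0.2,"dz":-0.5},{"wx":-0.1,"wy":-0.2,"dz":-0.5},{"wx":-0.1,"wy":-0.2,"dz":-0.5},{"wx":-0.1,"wy":-0.2,"dz":-0.5}]'; python3 log.py
cat > kin.py <<'E'
from h import *
import json
from scipy.optimize import least_squares
D=[json.loads(l) for l in open("log.jsonl")]
def fk(q,P,s4=1):
    a1,d1,L2,a3,d4,d6=P
    R1=R.from_euler("z",q[0]);R2=R1*R.from_euler("y",q[1]);R3=R2*R.from_euler("y",q[2])
    R6=R3*R.from_euler("ZYZ",[s4*q[3],q[4],q[5]+np.pi/2])
    w=R1.apply([a1,0,d1])+R2.apply([0,0,L2])+R3.apply([a3,0,d4])
    return w+R6.apply([0,0,d6]),R6,w
def fit():
    f=lambda P:np.concatenate([fk(q,P)[0]-p for q,p,_ in D])
    return least_squares(f,[0,.3,.4,0,.4,.25])
if __name__=="__main__":
    r=fit();print(r.x.round(4),np.abs(r.fun).max(),np.linalg.svd(r.jac)[1])
    for q,p,o in D: print(((fk(q,r.x)[1]).inv()*R.from_quat([*o[1:],o[0]])).magnitude())
E
python3 kin.py
```

```text
0.1 q [ 1.181  0.092  1.232  0.     1.82  -0.057] p [0.1959 0.5668 0.2216] F [-0.05 -0.46  0.43] w 1.002 ff 0.0
[[-0.945, 0.327, -0.001], [0.327, 0.945, -0.002], [0.0, -0.002, -1.0]]
0.1 q [ 1.181  0.092  1.232  0.     1.82  -0.057] p [0.1959 0.5668 0.2216] F [-0.05 -0.46  0.43] w 1.002 ff 0.0
[[-0.945, 0.327, -0.001], [0.327, 0.945, -0.002], [0.0, -0.002, -1.0]]
0.1 q [ 1.181  0.092  1.232  0.     1.82  -0.057] p [0.1959 0.5668 0.2216] F [-0.05 -0.46  0.43] w 1.002 ff 0.0
[[-0.945, 0.327, -0.001], [0.327, 0.945, -0.002], [0.0, -0.002, -1.0]]
0.1 q [ 1.181  0.092  1.232  0.     1.82  -0.057] p [0.1959 0.5668 0.2216] F [-0.05 -0.46  0.43] w 1.002 ff 0.0
[[-0.945, 0.327, -0.001], [0.327, 0.945, -0.002], [0.0, -0.002, -1.0]]
[ -152.3168  2085.3874  1358.0045 -1949.4099   531.257   5457.6047] 2.934222506634221e-08 [3.99797396e+00 2.83129012e+00 1.07858850e-05 5.22550423e-16
 1.87364286e-16 5.57321571e-26]
3.4813230419800355e-16
3.4813230419800355e-16
3.4813230419800355e-16
3.4813230419800355e-16schema error: expected keys wx, wy, wz, dx, dy, dz, fingers
schema error: expected keys wx, wy, wz, dx, dy, dz, fingers
schema error: expected keys wx, wy, wz, dx, dy, dz, fingers
```

```bash
head -1 log.jsonl > l && mv l log.jsonl
python3 -m crank '[{"wx":0,"wy":0,"wz":0,"dx":0,"dy":0,"dz":-1,"fingers":1},{"wx":0,"wy":0,"wz":0,"dx":0,"dy":0,"dz":-1,"fingers":1},{"wx":0,"wy":0,"wz":0,"dx":-1,"dy":-1,"dz":-1,"fingers":1},{"wx":0,"wy":0,"wz":0,"dx":-1,"dy":-1,"dz":-1,"fingers":1},{"wx":0,"wy":0,"wz":0,"dx":-1,"dy":-1,"dz":-1,"fingers":1},{"wx":0,"wy":0,"wz":0,"dx":-1,"dy":-1,"dz":-1,"fingers":1},{"wx":0,"wy":0,"wz":0,"dx":-1,"dy":-1,"dz":-1,"fingers":1},{"wx":0,"wy":0,"wz":0,"dx":-1,"dy":-1,"dz":-1,"fingers":1},{"wx":0,"wy":0,"wz":0,"dx":-1,"dy":-1,"dz":-1,"fingers":1}]'; python3 log.py
python3 -m crank '[{"wx":0.1,"wy":0.1,"wz":0,"dx":0,"dy":-0.2,"dz":0,"fingers":1},{"wx":0.1,"wy":0.1,"wz":0,"dx":0,"dy":-0.2,"dz":0,"fingers":1},{"wx":0.1,"wy":0.1,"wz":0,"dx":0,"dy":-0.2,"dz":0,"fingers":1},{"wx":0.1,"wy":0.1,"wz":0,"dx":0,"dy":-0.2,"dz":0,"fingers":1},{"wx":0.1,"wy":0.1,"wz":0,"dx":0,"dy":-0.2,"dz":0,"fingers":1}]'; python3 log.py
python3 -m crank '[{"wx":-0.1,"wy":-0.2,"wz":0.1,"dx":0,"dy":0,"dz":-0.5,"fingers":1},{"wx":-0.1,"wy":-0.2,"wz":0.1,"dx":0,"dy":0,"dz":-0.5,"fingers":1},{"wx":-0.1,"wy":-0.2,"wz":0.1,"dx":0,"dy":0,"dz":-0.5,"fingers":1},{"wx":-0.1,"wy":-0.2,"wz":0.1,"dx":0,"dy":0,"dz":-0.5,"fingers":1},{"wx":-0.1,"wy":-0.2,"wz":0.1,"dx":0,"dy":0,"dz":-0.5,"fingers":1},{"wx":-0.1,"wy":-0.2,"wz":0.1,"dx":0,"dy":0,"dz":-0.5,"fingers":1}]'; python3 log.py
python3 kin.py
```

```text
clock: 1.0
position: [0.3215, 0.3088, 0.4258]
tcp_rot: [0.002, 0.169, 0.986, 0.001]
wrist_force: [-0.8, -0.1, 0.8]
gripper_width: 1.001
finger_force: 0.0
1.0 q [ 6.900e-01 -1.760e-01  1.116e+00 -2.000e-03  2.197e+00 -5.420e-01] p [0.3215 0.3088 0.4258] F [-0.84 -0.1   0.8 ] w 1.001 ff 0.0
[[-0.943, 0.333, 0.005], [0.333, 0.943, 0.002], [-0.004, 0.004, -1.0]]
clock: 1.5
position: [0.3073, 0.2758, 0.4209]
tcp_rot: [-0.18, 0.161, 0.962, -0.128]
wrist_force: [-0.9, -0.2, -0.5]
gripper_width: 1.001
finger_force: 0.0
1.5 q [ 0.597  0.083  0.942  0.111  2.556 -0.562] p [0.3073 0.2758 0.4209] F [-0.88 -0.22 -0.52] w 1.001 ff 0.0
[[-0.883, 0.264, -0.387], [0.357, 0.915, -0.189], [0.304, -0.305, -0.902]]
clock: 2.1
position: [0.3418, 0.2924, 0.5169]
tcp_rot: [0.176, 0.284, 0.941, -0.043]
wrist_force: [-0.7, -0.1, -0.3]
gripper_width: 0.996
finger_force: 0.0
2.1 q [ 0.908 -0.123  0.93  -0.464  2.23  -0.383] p [0.3418 0.2924 0.5169] F [-0.75 -0.1  -0.28] w 0.996 ff 0.0
[[-0.776, 0.55, 0.308], [0.52, 0.835, -0.181], [-0.356, 0.019, -0.934]]
[-0.0072  0.1642  0.269   0.0571  0.5816  0.2965] 0.029950759775556862 [3.9583092  2.82145265 0.47400553 0.26743092 0.25137965 0.10863227]
3.4813230419800355e-16
2.5725792271535813e-16
4.0341179990268183e-16
5.995546650000007e-16
```

```bash
cat > t.py <<'E'
from kin import *
def fk2(q,P):
    a1,y1,d1,L2x,L2,a3,d4,w5,d6=P[:9]
    R1=R.from_euler("z",q[0]);R2=R1*R.from_euler("y",q[1]);R3=R2*R.from_euler("y",q[2])
    R4=R3*R.from_euler("z",q[3]);R5=R4*R.from_euler("y",q[4]);R6=R5*R.from_euler("z",q[5]+np.pi/2)
    return R1.apply([a1,y1,d1])+R2.apply([L2x,0,L2])+R3.apply([a3,0,d4])+R5.apply([w5,0,d6])
names=["a1","y1","d1","L2x","L2","a3","d4","w5","d6"]
for free in (["a1","d1","L2","d4","d6"],["a1","d1","L2","a3","d4","d6"],["d1","L2","d4","d6","w5"],["d1","L2","d4","d6","y1"],["d1","L2","L2x","d4","d6"],["a1","d1","L2","d4","d6","w5","y1"]):
    best=None
    for k in range(20):
        x0=np.random.default_rng(k).uniform(0,.5,len(free))
        def f(x):
            P=[dict(zip(free,x)).get(n,0) for n in names]
            return np.concatenate([fk2(q,P)-p for q,p,_ in D])
        r=least_squares(f,x0)
        if best is None or r.cost<best.cost: best=r
    print(dict(zip(free,best.x.round(4))),np.abs(best.fun).max().round(5))
E
python3 t.py
```

```text
{'a1': np.float64(0.0028), 'd1': np.float64(0.1761), 'L2': np.float64(0.1866), 'd4': np.float64(0.6), 'd6': np.float64(0.2835)} 0.03235
{'a1': np.float64(-0.0072), 'd1': np.float64(0.1642), 'L2': np.float64(0.269), 'a3': np.float64(0.0571), 'd4': np.float64(0.5816), 'd6': np.float64(0.2965)} 0.02995
{'d1': np.float64(0.1765), 'L2': np.float64(0.184), 'd4': np.float64(0.6032), 'd6': np.float64(0.2829), 'w5': np.float64(0.0002)} 0.03233
{'d1': np.float64(0.1792), 'L2': np.float64(0.2158), 'd4': np.float64(0.6079), 'd6': np.float64(0.3211), 'y1': np.float64(0.0319)} 0.01448
{'d1': np.float64(0.1759), 'L2': np.float64(0.1881), 'L2x': np.float64(0.0047), 'd4': np.float64(0.5979), 'd6': np.float64(0.2839)} 0.03233
{'a1': np.float64(0.01), 'd1': np.float64(0.1767), 'L2': np.float64(0.2296), 'd4': np.float64(0.5888), 'd6': np.float64(0.3221), 'w5': np.float64(-0.0073), 'y1': np.float64(0.0323)} 0.01194
```

```bash
cat > kin.py <<'E'
from h import *
import json
from scipy.optimize import least_squares
D=[json.loads(l) for l in open("log.jsonl")]
allc=[(0,0),(0,1),(0,2),(1,0),(1,2),(2,0),(2,2),(3,0),(3,1),(4,0),(4,2),(5,0),(5,1)]
def rots(q):
    Rs=[];Rc=R.identity()
    for ax,a in zip("zyyzyz",[*q[:5],q[5]+np.pi/2]): Rc=Rc*R.from_euler(ax,a);Rs.append(Rc)
    return Rs
def A(q,cols):
    Rs=[r.as_matrix() for r in rots(q)]
    return np.stack([Rs[i][:,j] for i,j in cols],1)
def fit(cols):
    M=np.vstack([A(q,cols) for q,_,_ in D]);b=np.concatenate([p for _,p,_ in D])
    x,_,rk,sv=np.linalg.lstsq(M,b,rcond=None); return x,np.abs(M@x-b).max(),sv[-1]
E
cat > t.py <<'E'
from kin import *
base=[(0,2),(1,2),(2,2),(4,2)]
for extra in ([(0,1)],[(3,1)],[(0,1),(3,1)],[(5,0),(5,1)],[(3,1),(2,0)],[(3,1),(0,0)],[(3,1),(3,0)],[(3,1),(4,0)],[(3,1),(1,0)],[(3,1),(0,1),(2,0)],[(3,1),(0,0),(2,0)]):
    x,e,s=fit(base+extra);print(extra,x.round(4),e.round(5),s.round(3))
E
python3 t.py
```

```text
[(0, 1)] [0.1792 0.2158 0.6079 0.3211 0.0319] 0.01448 0.168
[(3, 1)] [0.1598 0.2313 0.6063 0.3141 0.0318] 0.01201 0.167
[(0, 1), (3, 1)] [0.1666 0.2262 0.6069 0.3169 0.0115 0.0207] 0.01153 0.157
[(5, 0), (5, 1)] [0.1787 0.2027 0.5905 0.2957 0.0236 0.0222] 0.01334 0.165
[(3, 1), (2, 0)] [0.142  0.3536 0.5674 0.3351 0.0327 0.0758] 0.00988 0.107
[(3, 1), (0, 0)] [ 0.1603  0.2265  0.6123  0.313   0.0319 -0.0055] 0.01096 0.155
[(3, 1), (3, 0)] [0.1521 0.2683 0.5843 0.3005 0.0339 0.0376] 0.01037 0.159
[(3, 1), (4, 0)] [ 0.1573  0.2392  0.5933  0.3119  0.0322 -0.0117] 0.01195 0.164
[(3, 1), (1, 0)] [0.1592 0.2361 0.6    0.3153 0.0318 0.0056] 0.01258 0.135
[(3, 1), (0, 1), (2, 0)] [0.1572 0.3726 0.5585 0.3493 0.     0.034  0.0969] 0.0 0.105
[(3, 1), (0, 0), (2, 0)] [ 0.142   0.3504  0.5855  0.3334  0.033  -0.0208  0.085 ] 0.0057 0.107
```

```bash
cat >> kin.py <<'E'
COLS=[(0,2),(1,2),(2,2),(4,2),(0,1),(2,0)]
X=fit(COLS)[0]
LO=np.array([-2.87,-.86,.17,-1.51,.06,-2.65]);HI=np.array([2.87,2.18,2.46,4.65,2.69,2.65])
def fk(q): return A(q,COLS)@X, rots(q)[-1]
def wrist(q): return A(q,COLS[:3]+COLS[4:])@np.r_[X[:3],X[4:]]
def side(psi,up): # tool z horizontal at yaw psi, x up(+1)/down(-1)
    z=np.array([np.cos(psi),np.sin(psi),0]);x=np.array([0,0,up]);return R.from_matrix(np.stack([x,np.cross(z,x),z],1))
def ik(p,Ro,seeds=12,q0=None):
    out=[];rng=np.random.default_rng(0)
    for k in range(seeds):
        s=q0 if (k==0 and q0 is not None) else rng.uniform(LO,HI)
        r=least_squares(lambda q:np.r_[(fk(q)[0]-p)*3,(fk(q)[1].inv()*Ro).as_rotvec()],np.clip(s,LO+1e-3,HI-1e-3),bounds=(LO,HI))
        if r.cost<1e-8 and not any(np.abs(r.x-o).max()<.02 for o in out): out.append(r.x)
    return out
E
python3 - <<'E'
from kin import *
print(fit(COLS),X)
PA=np.array([.508,.245]);PB=np.array([.5435,-.264]);PP=np.array([.562,-.0365])
for n,c,h,az in(("A",PA,.09,.449),("B",PB,.09,-.453),("P",PP,.098,-.065)):
  for psi in np.arange(-1.4,1.5,.35)+az:
    z=np.array([np.cos(psi),np.sin(psi),0])
    for up in(1,):
        for q in ik(np.r_[c,h]+.019*z,side(psi,up)): print(n,round(psi,2),q.round(2),"wrist",wrist(q).round(3))
E
```

```text
(array([0.1572  , 0.3726  , 0.5585  , 0.349344, 0.034   , 0.0969  ]), np.float64(2.7755575615628914e-16), np.float64(0.10679327464185011)) [0.1572   0.3726   0.5585   0.349344 0.034    0.0969  ]
A -0.95 [ 0.96  0.53  1.62 -1.38  1.86 -2.53] wrist [0.316 0.514 0.09 ]
A -0.25 [ 0.96  0.05  2.24  4.47  1.3  -2.39] wrist [0.188 0.327 0.09 ]
A 1.15 [-0.24  0.05  2.24  1.69  1.43 -0.72] wrist [ 0.373 -0.056  0.09 ]
A 1.5 [-0.24  0.31  1.93  1.46  1.7  -0.68] wrist [ 0.484 -0.084  0.09 ]
A 1.85 [-0.18  0.53  1.62  1.31  1.95 -0.63] wrist [ 0.599 -0.073  0.09 ]
B -1.85 [ 0.03  0.6   1.52 -1.4   1.84 -2.57] wrist [0.635 0.053 0.09 ]
B -1.15 [ 0.01  0.13  2.15  4.44  1.26 -2.39] wrist [0.409 0.038 0.09 ]
B -0.8 [-0.19 -0.13  2.41  3.96  0.9  -2.16] wrist [ 0.314 -0.026  0.09 ]
B -0.1 [-0.93 -0.13  2.41  2.11  1.03 -0.86] wrist [ 0.215 -0.23   0.09 ]
B 0.25 [-1.08  0.13  2.15  1.73  1.39 -0.72] wrist [ 0.223 -0.345  0.09 ]
B 0.6 [-1.09  0.37  1.84  1.5   1.67 -0.65] wrist [ 0.27 -0.45  0.09]
B 0.95 [-1.04  0.6   1.52  1.34  1.92 -0.59] wrist [ 0.351 -0.532  0.09 ]
P -1.46 [ 0.45  0.52  1.63 -1.38  1.86 -2.54] wrist [0.527 0.292 0.098]
P -0.76 [ 0.45  0.02  2.24  4.48  1.3  -2.41] wrist [0.324 0.192 0.098]
P 0.64 [-0.76  0.02  2.24  1.69  1.43 -0.7 ] wrist [ 0.296 -0.232  0.098]
P 0.99 [-0.76  0.29  1.94  1.47  1.71 -0.66] wrist [ 0.379 -0.312  0.098]
P 1.34 [-0.69  0.52  1.63  1.31  1.95 -0.62] wrist [ 0.485 -0.358  0.098]
```

```bash
cat > plan.py <<'E'
from kin import *
def plan(p,Ro,n=12,pos=None,ori=None):
    s=env.get_state();p0=s["position"] if pos is None else pos;R0=rot(s) if ori is None else ori;q=s["joint_pos"]
    d=R0.inv().apply(p-p0)/.2; w=(R0.inv()*Ro).as_rotvec()
    print("w",(w/np.pi).round(4),"d",d.round(4),"rows>=",max(np.linalg.norm(d)*4,np.degrees(np.linalg.norm(w))/8.59).__round__(1))
    for k in range(1,n+1):
        t=k/n; r=least_squares(lambda x:np.r_[(fk(x)[0]-(p0+t*(p-p0)))*3,(fk(x)[1].inv()*(R0*R.from_rotvec(w*t))).as_rotvec()],np.clip(q,LO+1e-6,HI-1e-6),bounds=(LO,HI))
        if k%(n//4)==0 or r.cost>1e-7 or np.abs(r.x-q).max()>.5: print(k,r.x.round(2),"cost %.1e"%r.cost,"wr",wrist(r.x).round(3))
        q=r.x
def g(c,h,psi,back): # TCP for grasp point 'back' m behind centre c
    z=np.array([np.cos(psi),np.sin(psi),0]); return np.r_[c,h]+(.019-back)*z
PA=np.array([.508,.245]);PB=np.array([.5435,-.264]);PP=np.array([.562,-.0365])
E
python3 - <<'E'
from plan import *
plan(g(PA,.35,1.15,.12),side(1.15,1))
E
```

```text
w [-0.286   0.4938  0.4255] d [-0.5506 -0.2554  1.0983] rows>= 14.9
3 [ 0.41 -0.34  1.18  0.17  2.04 -0.19] cost 4.3e-27 wr [0.313 0.174 0.809]
6 [-0.09 -0.48  1.5   0.75  1.91 -0.16] cost 1.4e-22 wr [0.354 0.001 0.699]
9 [-0.42 -0.54  1.84  1.2   1.83 -0.12] cost 8.7e-20 wr [ 0.355 -0.121  0.533]
12 [-0.57 -0.53  2.16  1.56  1.72 -0.06] cost 5.2e-29 wr [ 0.324 -0.166  0.35 ]
```

```bash
python3 -m crank '[{"wx":-0.286,"wy":0.494,"wz":0.426,"dx":-0.55,"dy":-0.255,"dz":1,"fingers":1},{"wx":-0.286,"wy":0.494,"wz":0.426,"dx":-0.55,"dy":-0.255,"dz":1,"fingers":1},{"wx":-0.286,"wy":0.494,"wz":0.426,"dx":-0.55,"dy":-0.255,"dz":1,"fingers":1},{"wx":-0.286,"wy":0.494,"wz":0.426,"dx":-0.55,"dy":-0.255,"dz":1,"fingers":1},{"wx":-0.286,"wy":0.494,"wz":0.426,"dx":-0.55,"dy":-0.255,"dz":1,"fingers":1},{"wx":-0.286,"wy":0.494,"wz":0.426,"dx":-0.55,"dy":-0.255,"dz":1,"fingers":1},{"wx":-0.286,"wy":0.494,"wz":0.426,"dx":-0.55,"dy":-0.255,"dz":1,"fingers":1},{"wx":-0.286,"wy":0.494,"wz":0.426,"dx":-0.55,"dy":-0.255,"dz":1,"fingers":1},{"wx":-0.286,"wy":0.494,"wz":0.426,"dx":-0.55,"dy":-0.255,"dz":1,"fingers":1},{"wx":-0.286,"wy":0.494,"wz":0.426,"dx":-0.55,"dy":-0.255,"dz":1,"fingers":1},{"wx":-0.286,"wy":0.494,"wz":0.426,"dx":-0.55,"dy":-0.255,"dz":1,"fingers":1},{"wx":-0.286,"wy":0.494,"wz":0.426,"dx":-0.55,"dy":-0.255,"dz":1,"fingers":1},{"wx":-0.286,"wy":0.494,"wz":0.426,"dx":-0.55,"dy":-0.255,"dz":1,"fingers":1},{"wx":-0.286,"wy":0.494,"wz":0.426,"dx":-0.55,"dy":-0.255,"dz":1,"fingers":1},{"wx":-0.286,"wy":0.494,"wz":0.426,"dx":-0.55,"dy":-0.255,"dz":1,"fingers":1},{"wx":-0.286,"wy":0.494,"wz":0.426,"dx":-0.55,"dy":-0.255,"dz":1,"fingers":1},{"wx":-0.286,"wy":0.494,"wz":0.426,"dx":-0.55,"dy":-0.255,"dz":1,"fingers":1},{"wx":-0.286,"wy":0.494,"wz":0.426,"dx":-0.55,"dy":-0.255,"dz":1,"fingers":1}]'; python3 log.py
python3 - <<'E'
from plan import *
print("fit err",[np.abs(fk(q)[0]-p).max() for q,p,_ in D])
print(fit(COLS))
plan(g(PA,.10,1.15,.12),side(1.15,1))
E
```

```text
clock: 3.9
position: [0.462, 0.1562, 0.3663]
tcp_rot: [-0.381, 0.598, 0.385, 0.591]
wrist_force: [0.4, 0.5, 0.5]
gripper_width: 0.999
finger_force: 0.0
3.9 q [-0.567 -0.576  2.151  1.558  1.712 -0.006] p [0.462  0.1562 0.3663] F [0.4  0.48 0.48] w 0.999 ff 0.0
[[0.005, 0.911, 0.413], [0.011, -0.413, 0.911], [1.0, -0.0, -0.012]]
fit err [np.float64(8.881784197001252e-16), np.float64(7.771561172376096e-16), np.float64(7.216449660063518e-16), np.float64(5.551115123125783e-16), np.float64(8.881784197001252e-16)]
(array([0.1572  , 0.3726  , 0.5585  , 0.349344, 0.034   , 0.0969  ]), np.float64(8.881784197001252e-16), np.float64(0.25845880753236644))
w [ 0.0015  0.0038 -0.0001] d [-1.3312  0.0289  0.01  ] rows>= 5.3
3 [-0.57 -0.51  2.23  1.54  1.71 -0.15] cost 1.3e-25 wr [ 0.319 -0.163  0.303]
6 [-0.57 -0.39  2.28  1.52  1.71 -0.32] cost 1.8e-28 wr [ 0.321 -0.164  0.235]
9 [-0.57 -0.22  2.3   1.5   1.7  -0.5 ] cost 2.1e-20 wr [ 0.322 -0.165  0.168]
12 [-0.57 -0.02  2.28  1.48  1.68 -0.69] cost 3.0e-18 wr [ 0.324 -0.166  0.1  ]
```

```bash
python3 -m crank '[{"wx":0,"wy":0.004,"wz":0,"dx":-0.25,"dy":0.03,"dz":0,"fingers":1},{"wx":0,"wy":0.004,"wz":0,"dx":-0.5,"dy":0.03,"dz":0,"fingers":1},{"wx":0,"wy":0.004,"wz":0,"dx":-0.75,"dy":0.03,"dz":0,"fingers":1},{"wx":0,"wy":0.004,"wz":0,"dx":-1,"dy":0.03,"dz":0,"fingers":1},{"wx":0,"wy":0.004,"wz":0,"dx":-1,"dy":0.03,"dz":0,"fingers":1},{"wx":0,"wy":0.004,"wz":0,"dx":-1,"dy":0.03,"dz":0,"fingers":1}]'
python3 -m crank '[{"wx":0,"wy":0,"wz":0,"dx":-0.1,"dy":0,"dz":0,"fingers":1},{"wx":0,"wy":0,"wz":0,"dx":-0.2,"dy":0,"dz":0,"fingers":1},{"wx":0,"wy":0,"wz":0,"dx":-0.33,"dy":0,"dz":0,"fingers":1},{"wx":0,"wy":0,"wz":0,"dx":-0.33,"dy":0,"dz":0,"fingers":1},{"wx":0,"wy":0,"wz":0,"dx":-0.33,"dy":0,"dz":0,"fingers":1}]'; python3 log.py
python3 - <<'E'
from plan import *
plan(g(PA,.10,1.15,.0),side(1.15,1))
f=cam("wrist");g_=cam("scene")
cv2.imwrite("pics/w1.png",np.hstack([cv2.resize(f["color"],(400,250)),cv2.resize(g_["color"],(400,250))]))
E
```

```text
clock: 4.5
position: [0.4665, 0.1519, 0.166]
tcp_rot: [-0.386, 0.595, 0.381, 0.594]
wrist_force: [-0.0, -0.8, 0.9]
gripper_width: 0.995
finger_force: 0.0
clock: 5.0
position: [0.4667, 0.1518, 0.1016]
tcp_rot: [-0.384, 0.594, 0.382, 0.595]
wrist_force: [-0.3, -0.2, -0.5]
gripper_width: 1.003
finger_force: 0.0
5.0 q [-0.57  -0.025  2.283  1.481  1.684 -0.691] p [0.4667 0.1518 0.1016] F [-0.27 -0.21 -0.55] w 1.003 ff 0.0
[[-0.0, 0.91, 0.414], [-0.003, -0.414, 0.91], [1.0, -0.001, 0.003]]
w [ 0.0018 -0.0009 -0.0004] d [-0.0095 -0.0052  0.6046] rows>= 2.4
3 [-0.49 -0.02  2.28  1.53  1.62 -0.69] cost 2.3e-26 wr [ 0.335 -0.139  0.1  ]
6 [-0.4  -0.02  2.28  1.58  1.56 -0.69] cost 2.9e-26 wr [ 0.348 -0.111  0.1  ]
9 [-0.32 -0.    2.26  1.64  1.49 -0.69] cost 2.0e-26 wr [ 0.36  -0.084  0.1  ]
12 [-0.24  0.02  2.24  1.69  1.43 -0.7 ] cost 1.8e-26 wr [ 0.373 -0.057  0.1  ]
```

View pics/w1.png

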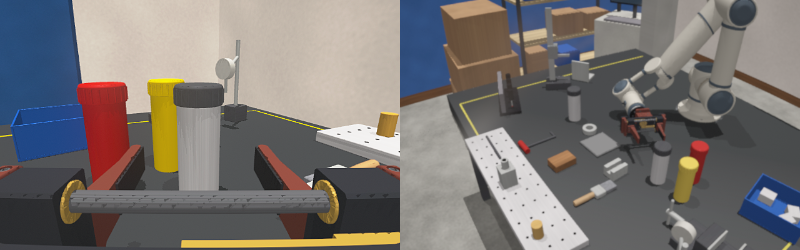

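The wrist view shows the grey canister centred between the open fingers (about x=198 of 400). Red and yellow stand behind it to the left, and the scene view shows the way in is clear. Next I advance, grip and lift to weigh it.

```bash
python3 -m crank '[{"wx":0.002,"wy":0,"wz":0,"dx":-0.01,"dy":-0.005,"dz":0.1,"fingers":1},{"wx":0.002,"wy":0,"wz":0,"dx":-0.01,"dy":-0.005,"dz":0.2,"fingers":1},{"wx":0.002,"wy":0,"wz":0,"dx":-0.01,"dy":-0.005,"dz":0.3,"fingers":1},{"wx":0.002,"wy":0,"wz":0,"dx":-0.01,"dy":-0.005,"dz":0.4,"fingers":1},{"wx":0.002,"wy":0,"wz":0,"dx":-0.01,"dy":-0.005,"dz":0.5,"fingers":1},{"wx":0.002,"wy":0,"wz":0,"dx":-0.01,"dy":-0.005,"dz":0.6,"fingers":1},{"wx":0.002,"wy":0,"wz":0,"dx":-0.01,"dy":-0.005,"dz":0.6,"fingers":1},{"wx":0.002,"wy":0,"wz":0,"dx":-0.01,"dy":-0.005,"dz":0.6,"fingers":1}]'; python3 log.py
python3 -m crank '[{"wx":0,"wy":0,"wz":0,"dx":0,"dy":0,"dz":0,"fingers":0},{"wx":0,"wy":0,"wz":0,"dx":0,"dy":0,"dz":0,"fingers":0},{"wx":0,"wy":0,"wz":0,"dx":0,"dy":0,"dz":0,"fingers":0},{"wx":0,"wy":0,"wz":0,"dx":0,"dy":0,"dz":0,"fingers":0},{"wx":0,"wy":0,"wz":0,"dx":0,"dy":0,"dz":0,"fingers":0},{"wx":0,"wy":0,"wz":0,"dx":0,"dy":0,"dz":0,"fingers":0},{"wx":0,"wy":0,"wz":0,"dx":0,"dy":0,"dz":0,"fingers":0},{"wx":0,"wy":0,"wz":0,"dx":0,"dy":0,"dz":0,"fingers":0}]' 40; python3 log.py
python3 -m crank '[{"wx":0,"wy":0,"wz":0,"dx":0.05,"dy":0,"dz":0,"fingers":0},{"wx":0,"wy":0,"wz":0,"dx":0.1,"dy":0,"dz":0,"fingers":0},{"wx":0,"wy":0,"wz":0,"dx":0.15,"dy":0,"dz":0,"fingers":0},{"wx":0,"wy":0,"wz":0,"dx":0.15,"dy":0,"dz":0,"fingers":0},{"wx":0,"wy":0,"wz":0,"dx":0.15,"dy":0,"dz":0,"fingers":0},{"wx":0,"wy":0,"wz":0,"dx":0.15,"dy":0,"dz":0,"fingers":0}]'; python3 log.py
for i in 1 2; do python3 -m crank '[{"wx":0,"wy":0,"wz":0,"dx":0,"dy":0,"dz":0,"fingers":0}]' | grep wrist; done
```

```text
clock: 5.9
position: [0.514, 0.2625, 0.0982]
tcp_rot: [-0.387, 0.593, 0.383, 0.593]
wrist_force: [0.8, -0.2, -1.0]
gripper_width: 1.0
finger_force: 0.0
5.9 q [-0.242  0.023  2.245  1.688  1.437 -0.701] p [0.514  0.2625 0.0982] F [ 0.84 -0.19 -0.96] w 1.0 ff 0.0
[[0.002, 0.914, 0.407], [-0.005, -0.407, 0.914], [1.0, -0.004, 0.004]]
clock: 6.7
position: [0.5143, 0.2621, 0.0966]
tcp_rot: [-0.387, 0.594, 0.382, 0.593]
wrist_force: [1.9, -1.0, 0.4]
gripper_width: 0.599
finger_force: 40.0
6.7 q [-0.242  0.026  2.245  1.689  1.436 -0.702] p [0.5143 0.2621 0.0966] F [ 1.91 -1.05  0.38] w 0.599 ff 40.0
[[0.005, 0.913, 0.409], [-0.005, -0.409, 0.913], [1.0, -0.006, 0.003]]
clock: 7.3
position: [0.5137, 0.2623, 0.1258]
tcp_rot: [-0.387, 0.594, 0.382, 0.592]
wrist_force: [0.9, -0.3, -6.6]
gripper_width: 0.599
finger_force: 39.9
7.3 q [-0.242 -0.064  2.256  1.676  1.427 -0.621] p [0.5137 0.2623 0.1258] F [ 0.9  -0.28 -6.6 ] w 0.599 ff 39.9
[[0.006, 0.913, 0.408], [-0.004, -0.408, 0.913], [1.0, -0.007, 0.002]]
wrist_force: [-0.9, 0.5, -6.9]
wrist_force: [0.1, 0.2, -6.3]
```

About 6.6 N, or 0.67 kg, so this canister (A) is the loaded one. Rolling 180° needs joint-6 room, so I check where that exists.

Run:
```python
from plan import *
q0=env.get_state()["joint_pos"]
for n,c in(("A",PA),("P",PP),("M",(PA+PP)/2+[-.03,0])):
  for z in(.18,.22):
    for psi in np.arange(.4,2.4,.25):
        for q in ik(g(c,z,psi,0),side(psi,1),1,q0): print(n,z,round(psi,2),q.round(2))
```

```text
A 0.18 1.15 [-0.24 -0.21  2.25  1.65  1.41 -0.48]
A 0.18 1.4 [-0.25  0.03  2.03  1.53  1.64 -0.49]
A 0.18 1.65 [-0.22  0.23  1.81  1.43  1.84 -0.49]
A 0.18 1.9 [-0.16  0.41  1.59  1.35  2.02 -0.48]
A 0.18 2.15 [-0.09  0.57  1.36  1.29  2.19 -0.46]
A 0.22 0.9 [-0.16 -0.6   2.45  1.72  1.08 -0.31]
A 0.22 1.15 [-0.24 -0.3   2.24  1.64  1.4  -0.38]
A 0.22 1.4 [-0.25 -0.05  2.02  1.54  1.64 -0.41]
A 0.22 1.65 [-0.22  0.17  1.8   1.45  1.85 -0.41]
A 0.22 1.9 [-0.16  0.35  1.58  1.38  2.03 -0.4 ]
A 0.22 2.15 [-0.09  0.52  1.36  1.33  2.21 -0.38]
P 0.18 0.4 [-0.68 -0.48  2.45  1.78  1.12 -0.45]
P 0.18 0.65 [-0.76 -0.19  2.24  1.65  1.43 -0.48]
P 0.18 0.9 [-0.77  0.04  2.02  1.53  1.65 -0.49]
P 0.18 1.15 [-0.73  0.24  1.8   1.43  1.85 -0.49]
P 0.18 1.4 [-0.68  0.42  1.57  1.35  2.03 -0.47]
P 0.18 1.65 [-0.61  0.58  1.35  1.29  2.2  -0.46]
P 0.18 1.9 [-0.53  0.73  1.14  1.25  2.38 -0.44]
P 0.18 2.15 [-0.44  0.86  0.94  1.22  2.55 -0.41]
P 0.22 0.4 [-0.68 -0.58  2.44  1.72  1.1  -0.32]
P 0.22 0.65 [-0.76 -0.28  2.23  1.63  1.42 -0.38]
P 0.22 0.9 [-0.77 -0.04  2.01  1.53  1.66 -0.41]
P 0.22 1.15 [-0.73  0.18  1.79  1.45  1.86 -0.41]
P 0.22 1.4 [-0.68  0.36  1.57  1.38  2.04 -0.4 ]
P 0.22 1.65 [-0.61  0.53  1.35  1.33  2.22 -0.38]
P 0.22 1.9 [-0.53  0.68  1.13  1.3   2.39 -0.36]
P 0.22 2.15 [-0.44  0.82  0.93  1.3   2.57 -0.32]
M 0.18 0.9 [-0.58 -0.35  2.36  1.61  1.49 -0.45]
M 0.18 1.15 [-0.57 -0.08  2.14  1.5   1.7  -0.5 ]
M 0.18 1.4 [-0.53  0.14  1.92  1.4   1.88 -0.51]
M 0.18 1.65 [-0.46  0.32  1.71  1.32  2.05 -0.52]
M 0.18 1.9 [-0.38  0.47  1.5   1.24  2.21 -0.51]
M 0.18 2.15 [-0.29  0.61  1.31  1.18  2.38 -0.52]
M 0.22 0.9 [-0.58 -0.45  2.35  1.6   1.48 -0.33]
M 0.22 1.15 [-0.57 -0.16  2.13  1.51  1.71 -0.4 ]
M 0.22 1.4 [-0.53  0.06  1.91  1.43  1.9  -0.43]
M 0.22 1.65 [-0.46  0.25  1.7   1.35  2.07 -0.44]
M 0.22 1.9 [-0.38  0.42  1.49  1.29  2.23 -0.44]
M 0.22 2.15 [-0.29  0.56  1.3   1.24  2.4  -0.43]
```

```bash
python3 -m crank '[{"wx":0,"wy":0,"wz":0,"dx":0.1,"dy":0,"dz":0,"fingers":0},{"wx":0,"wy":0,"wz":0,"dx":0.2,"dy":0,"dz":0,"fingers":0},{"wx":0,"wy":0,"wz":0,"dx":0.3,"dy":0,"dz":0,"fingers":0},{"wx":0,"wy":0,"wz":0,"dx":0.3,"dy":0,"dz":0,"fingers":0},{"wx":0,"wy":0,"wz":0,"dx":0.3,"dy":0,"dz":0,"fingers":0}]' 50; python3 log.py
python3 - <<'E'
from plan import *
plan(g(PP,.185,.9,0),side(.9,1))
plan(g(PA*.4+PP*.6,.185,1.0,0),side(1.0,1))
E
```

```text
clock: 8.0
position: [0.5141, 0.262, 0.1859]
tcp_rot: [-0.387, 0.594, 0.383, 0.593]
wrist_force: [-0.6, -0.2, -7.1]
gripper_width: 0.595
finger_force: 49.9
8.0 q [-0.243 -0.224  2.255  1.652  1.413 -0.462] p [0.5141 0.262  0.1859] F [-0.56 -0.24 -7.11] w 0.595 ff 49.9
[[0.005, 0.913, 0.408], [-0.004, -0.408, 0.913], [1.0, -0.006, 0.002]]
w [-0.0798 -0.0003 -0.0019] d [ 0.0027  0.8506 -1.1729] rows>= 5.8
3 [-0.4  -0.19  2.23  1.61  1.5  -0.46] cost 8.2e-21 wr [ 0.367 -0.118  0.185]
6 [-0.54 -0.13  2.18  1.57  1.57 -0.47] cost 3.2e-21 wr [ 0.363 -0.178  0.185]
9 [-0.66 -0.06  2.11  1.55  1.62 -0.48] cost 2.1e-21 wr [ 0.359 -0.237  0.185]
12 [-0.77  0.03  2.02  1.53  1.65 -0.48] cost 2.1e-21 wr [ 0.357 -0.295  0.185]
w [-0.048  -0.0004 -0.0019] d [-1.000e-04  5.132e-01 -7.010e-01] rows>= 3.5
3 [-0.34 -0.21  2.24  1.63  1.46 -0.46] cost 4.9e-24 wr [ 0.369 -0.094  0.185]
6 [-0.43 -0.18  2.22  1.6   1.51 -0.47] cost 2.3e-24 wr [ 0.366 -0.13   0.185]
9 [-0.51 -0.15  2.19  1.58  1.55 -0.47] cost 1.3e-24 wr [ 0.364 -0.166  0.185]
12 [-0.59 -0.1   2.15  1.56  1.59 -0.48] cost 9.4e-25 wr [ 0.362 -0.202  0.185]
```

```bash
python3 -m crank '[{"wx":-0.008,"wy":0,"wz":-0.002,"dx":0,"dy":0.08,"dz":-0.11,"fingers":0},{"wx":-0.016,"wy":0,"wz":-0.002,"dx":0,"dy":0.17,"dz":-0.23,"fingers":0},{"wx":-0.024,"wy":0,"wz":-0.002,"dx":0,"dy":0.25,"dz":-0.35,"fingers":0},{"wx":-0.032,"wy":0,"wz":-0.002,"dx":0,"dy":0.34,"dz":-0.47,"fingers":0},{"wx":-0.04,"wy":0,"wz":-0.002,"dx":0,"dy":0.42,"dz":-0.58,"fingers":0},{"wx":-0.048,"wy":0,"wz":-0.002,"dx":0,"dy":0.51,"dz":-0.7,"fingers":0},{"wx":-0.048,"wy":0,"wz":-0.002,"dx":0,"dy":0.51,"dz":-0.7,"fingers":0},{"wx":-0.048,"wy":0,"wz":-0.002,"dx":0,"dy":0.51,"dz":-0.7,"fingers":0}]'; python3 log.py
python3 - <<'E'
from plan import *
plan(g(PP,.185,.9,0),side(.9,1))
E
```

```text
clock: 8.8
position: [0.5501, 0.0922, 0.1838]
tcp_rot: [-0.34, 0.621, 0.337, 0.62]
wrist_force: [-0.4, -0.0, -7.0]
gripper_width: 0.599
finger_force: 49.9
8.8 q [-0.592 -0.102  2.154  1.563  1.589 -0.478] p [0.5501 0.0922 0.1838] F [-0.39 -0.03 -7.02] w 0.599 ff 49.9
[[0.002, 0.841, 0.541], [-0.003, -0.541, 0.841], [1.0, -0.004, 0.001]]
w [-0.0316 -0.0004 -0.0012] d [ 0.0082  0.4074 -0.4145] rows>= 2.3
3 [-0.64 -0.07  2.12  1.55  1.61 -0.48] cost 2.0e-27 wr [ 0.36  -0.225  0.184]
6 [-0.68 -0.04  2.09  1.54  1.63 -0.48] cost 1.7e-27 wr [ 0.359 -0.249  0.184]
9 [-0.73 -0.    2.06  1.53  1.64 -0.48] cost 1.6e-27 wr [ 0.358 -0.272  0.185]
12 [-0.77  0.03  2.02  1.53  1.65 -0.48] cost 1.7e-27 wr [ 0.357 -0.295  0.185]
```

```bash
python3 -m crank '[{"wx":-0.008,"wy":0,"wz":-0.001,"dx":0.01,"dy":0.1,"dz":-0.1,"fingers":0},{"wx":-0.016,"wy":0,"wz":-0.001,"dx":0.01,"dy":0.2,"dz":-0.2,"fingers":0},{"wx":-0.024,"wy":0,"wz":-0.001,"dx":0.01,"dy":0.3,"dz":-0.3,"fingers":0},{"wx":-0.032,"wy":0,"wz":-0.001,"dx":0.01,"dy":0.405,"dz":-0.415,"fingers":0},{"wx":-0.032,"wy":0,"wz":-0.001,"dx":0.01,"dy":0.405,"dz":-0.415,"fingers":0},{"wx":-0.032,"wy":0,"wz":-0.001,"dx":0.01,"dy":0.405,"dz":-0.415,"fingers":0}]' 60; python3 log.py
python3 -m crank '[{"wx":0,"wy":0,"wz":0.047,"dx":0,"dy":0,"dz":0,"fingers":0},{"wx":0,"wy":0,"wz":0.094,"dx":0,"dy":0,"dz":0,"fingers":0},{"wx":0,"wy":0,"wz":0.141,"dx":0,"dy":0,"dz":0,"fingers":0},{"wx":0,"wy":0,"wz":0.188,"dx":0,"dy":0,"dz":0,"fingers":0},{"wx":0,"wy":0,"wz":0.235,"dx":0,"dy":0,"dz":0,"fingers":0},{"wx":0,"wy":0,"wz":0.282,"dx":0,"dy":0,"dz":0,"fingers":0},{"wx":0,"wy":0,"wz":0.329,"dx":0,"dy":0,"dz":0,"fingers":0},{"wx":0,"wy":0,"wz":0.376,"dx":0,"dy":0,"dz":0,"fingers":0},{"wx":0,"wy":0,"wz":0.423,"dx":0,"dy":0,"dz":0,"fingers":0},{"wx":0,"wy":0,"wz":0.47,"dx":0,"dy":0,"dz":0,"fingers":0},{"wx":0,"wy":0,"wz":0.517,"dx":0,"dy":0,"dz":0,"fingers":0},{"wx":0,"wy":0,"wz":0.564,"dx":0,"dy":0,"dz":0,"fingers":0},{"wx":0,"wy":0,"wz":0.611,"dx":0,"dy":0,"dz":0,"fingers":0},{"wx":0,"wy":0,"wz":0.658,"dx":0,"dy":0,"dz":0,"fingers":0},{"wx":0,"wy":0,"wz":0.705,"dx":0,"dy":0,"dz":0,"fingers":0},{"wx":0,"wy":0,"wz":0.752,"dx":0,"dy":0,"dz":0,"fingers":0},{"wx":0,"wy":0,"wz":0.799,"dx":0,"dy":0,"dz":0,"fingers":0},{"wx":0,"wy":0,"wz":0.846,"dx":0,"dy":0,"dz":0,"fingers":0},{"wx":0,"wy":0,"wz":0.893,"dx":0,"dy":0,"dz":0,"fingers":0},{"wx":0,"wy":0,"wz":0.94,"dx":0,"dy":0,"dz":0,"fingers":0}]'; python3 log.py
python3 - <<'E'
from h import *
cv2.imwrite("pics/s2.png",np.hstack([cv2.resize(cam(n)["color"],(400,250)) for n in("scene","wrist")]))
E
```

```text
clock: 9.4
position: [0.5733, -0.0205, 0.1862]
tcp_rot: [-0.308, 0.636, 0.308, 0.637]
wrist_force: [1.2, -0.1, -10.3]
gripper_width: 0.594
finger_force: 59.9
9.4 q [-0.764  0.028  2.024  1.529  1.655 -0.483] p [ 0.5733 -0.0205  0.1862] F [  1.22  -0.14 -10.35] w 0.594 ff 59.9
[[-0.001, 0.784, 0.621], [-0.001, -0.621, 0.784], [1.0, 0.0, 0.002]]
clock: 11.4
position: [0.5731, -0.0191, 0.1865]
tcp_rot: [0.663, -0.365, 0.605, 0.249]
wrist_force: [0.4, 0.5, -6.4]
gripper_width: 0.596
finger_force: 60.0
11.4 q [-0.762  0.026  2.025  1.529  1.654  2.477] p [ 0.5731 -0.0191  0.1865] F [ 0.41  0.5  -6.42] w 0.596 ff 60.0
[[0.144, -0.771, 0.62], [-0.112, 0.61, 0.785], [-0.983, -0.182, 0.002]]
```

View pics/s2.png

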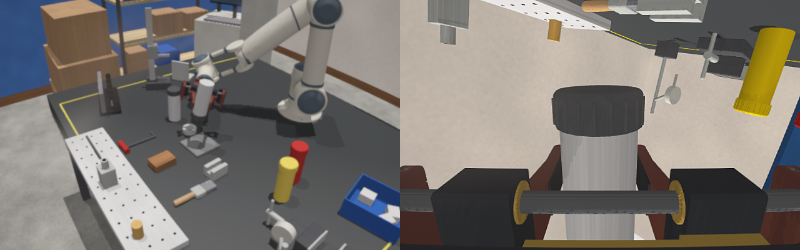

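The canister is upside down with its lid low over the pad and held firmly. B still stands. Hold about 2 s, then roll back.

```bash
python3 -m crank '[{"wx":0,"wy":0,"wz":0,"dx":0,"dy":0,"dz":0,"fingers":0},{"wx":0,"wy":0,"wz":0,"dx":0,"dy":0,"dz":0,"fingers":0},{"wx":0,"wy":0,"wz":0,"dx":0,"dy":0,"dz":0,"fingers":0},{"wx":0,"wy":0,"wz":0,"dx":0,"dy":0,"dz":0,"fingers":0},{"wx":0,"wy":0,"wz":0,"dx":0,"dy":0,"dz":0,"fingers":0},{"wx":0,"wy":0,"wz":0,"dx":0,"dy":0,"dz":0,"fingers":0},{"wx":0,"wy":0,"wz":0,"dx":0,"dy":0,"dz":0,"fingers":0},{"wx":0,"wy":0,"wz":0,"dx":0,"dy":0,"dz":0,"fingers":0},{"wx":0,"wy":0,"wz":0,"dx":0,"dy":0,"dz":0,"fingers":0},{"wx":0,"wy":0,"wz":0,"dx":0,"dy":0,"dz":0,"fingers":0},{"wx":0,"wy":0,"wz":0,"dx":0,"dy":0,"dz":0,"fingers":0},{"wx":0,"wy":0,"wz":0,"dx":0,"dy":0,"dz":0,"fingers":0},{"wx":0,"wy":0,"wz":0,"dx":0,"dy":0,"dz":0,"fingers":0},{"wx":0,"wy":0,"wz":0,"dx":0,"dy":0,"dz":0,"fingers":0},{"wx":0,"wy":0,"wz":0,"dx":0,"dy":0,"dz":0,"fingers":0},{"wx":0,"wy":0,"wz":0,"dx":0,"dy":0,"dz":0,"fingers":0},{"wx":0,"wy":0,"wz":0,"dx":0,"dy":0,"dz":0,"fingers":0},{"wx":0,"wy":0,"wz":0,"dx":0,"dy":0,"dz":0,"fingers":0},{"wx":0,"wy":0,"wz":0,"dx":0,"dy":0,"dz":0,"fingers":0},{"wx":0,"wy":0,"wz":0,"dx":0,"dy":0,"dz":0,"fingers":0}]'
python3 -m crank '[{"wx":0,"wy":0,"wz":-0.047,"dx":0,"dy":0,"dz":0,"fingers":0},{"wx":0,"wy":0,"wz":-0.094,"dx":0,"dy":0,"dz":0,"fingers":0},{"wx":0,"wy":0,"wz":-0.141,"dx":0,"dy":0,"dz":0,"fingers":0},{"wx":0,"wy":0,"wz":-0.188,"dx":0,"dy":0,"dz":0,"fingers":0},{"wx":0,"wy":0,"wz":-0.235,"dx":0,"dy":0,"dz":0,"fingers":0},{"wx":0,"wy":0,"wz":-0.282,"dx":0,"dy":0,"dz":0,"fingers":0},{"wx":0,"wy":0,"wz":-0.329,"dx":0,"dy":0,"dz":0,"fingers":0},{"wx":0,"wy":0,"wz":-0.376,"dx":0,"dy":0,"dz":0,"fingers":0},{"wx":0,"wy":0,"wz":-0.423,"dx":0,"dy":0,"dz":0,"fingers":0},{"wx":0,"wy":0,"wz":-0.47,"dx":0,"dy":0,"dz":0,"fingers":0},{"wx":0,"wy":0,"wz":-0.517,"dx":0,"dy":0,"dz":0,"fingers":0},{"wx":0,"wy":0,"wz":-0.564,"dx":0,"dy":0,"dz":0,"fingers":0},{"wx":0,"wy":0,"wz":-0.611,"dx":0,"dy":0,"dz":0,"fingers":0},{"wx":0,"wy":0,"wz":-0.658,"dx":0,"dy":0,"dz":0,"fingers":0},{"wx":0,"wy":0,"wz":-0.705,"dx":0,"dy":0,"dz":0,"fingers":0},{"wx":0,"wy":0,"wz":-0.752,"dx":0,"dy":0,"dz":0,"fingers":0},{"wx":0,"wy":0,"wz":-0.799,"dx":0,"dy":0,"dz":0,"fingers":0},{"wx":0,"wy":0,"wz":-0.846,"dx":0,"dy":0,"dz":0,"fingers":0},{"wx":0,"wy":0,"wz":-0.893,"dx":0,"dy":0,"dz":0,"fingers":0},{"wx":0,"wy":0,"wz":-0.94,"dx":0,"dy":0,"dz":0,"fingers":0}]'
python3 -m crank '[{"wx":0,"wy":0,"wz":0,"dx":0,"dy":0,"dz":0,"fingers":0},{"wx":0,"wy":0,"wz":0,"dx":0,"dy":0,"dz":0,"fingers":0},{"wx":0,"wy":0,"wz":0,"dx":0,"dy":0,"dz":0,"fingers":0}]'
python3 log.py
python3 - <<'E'
from plan import *
plan(g(PP,.11,.9,0),side(.9,1))
f=cam("wrist")["color"];sc=cam("scene")["color"]
cv2.imwrite("pics/s3.png",np.hstack([sc[100:300,200:500],cv2.resize(f,(320,200))]))
E
```

```text
clock: 13.5
position: [0.5737, -0.0212, 0.1873]
tcp_rot: [0.664, -0.366, 0.604, 0.246]
wrist_force: [-0.2, -0.9, -7.2]
gripper_width: 0.598
finger_force: 60.0
clock: 15.5
position: [0.5737, -0.0211, 0.1872]
tcp_rot: [-0.305, 0.635, 0.31, 0.639]
wrist_force: [0.0, 0.2, -5.7]
gripper_width: 0.601
finger_force: 60.0
clock: 15.8
position: [0.5736, -0.0211, 0.1872]
tcp_rot: [-0.308, 0.636, 0.307, 0.637]
wrist_force: [0.3, 0.1, -6.7]
gripper_width: 0.596
finger_force: 60.0
15.8 q [-0.765  0.027  2.023  1.53   1.654 -0.479] p [ 0.5736 -0.0211  0.1872] F [ 0.26  0.05 -6.68] w 0.596 ff 60.0
[[-0.001, 0.783, 0.622], [-0.002, -0.622, 0.783], [1.0, -0.001, 0.002]]
w [ 0.0002 -0.0006 -0.0003] d [-0.3859  0.0026 -0.0021] rows>= 1.5
3 [-0.76  0.07  2.02  1.53  1.65 -0.52] cost 3.4e-28 wr [ 0.356 -0.295  0.167]
6 [-0.76  0.11  2.02  1.52  1.65 -0.56] cost 8.5e-28 wr [ 0.356 -0.295  0.148]
9 [-0.76  0.15  2.02  1.52  1.65 -0.6 ] cost 2.2e-27 wr [ 0.357 -0.295  0.129]
12 [-0.77  0.2   2.02  1.51  1.65 -0.65] cost 5.0e-27 wr [ 0.357 -0.295  0.11 ]
```

View pics/s3.png

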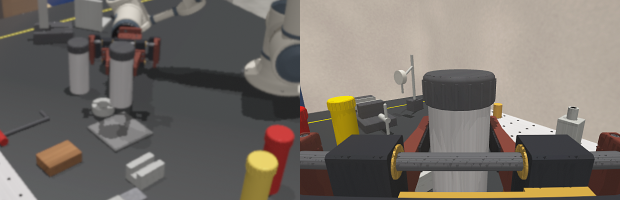

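The canister is upright again, square in the fingers above the pad, and B stands undisturbed. Next I lower it, the last part slowly.

```bash
python3 -m crank '[{"wx":0,"wy":0,"wz":0,"dx":-0.08,"dy":0,"dz":0,"fingers":0},{"wx":0,"wy":0,"wz":0,"dx":-0.16,"dy":0,"dz":0,"fingers":0},{"wx":0,"wy":0,"wz":0,"dx":-0.24,"dy":0,"dz":0,"fingers":0},{"wx":0,"wy":0,"wz":0,"dx":-0.32,"dy":0,"dz":0,"fingers":0},{"wx":0,"wy":0,"wz":0,"dx":-0.36,"dy":0,"dz":0,"fingers":0},{"wx":0,"wy":0,"wz":0,"dx":-0.38,"dy":0,"dz":0,"fingers":0},{"wx":0,"wy":0,"wz":0,"dx":-0.38,"dy":0,"dz":0,"fingers":0},{"wx":0,"wy":0,"wz":0,"dx":-0.38,"dy":0,"dz":0,"fingers":0}]'; python3 log.py
python3 -m crank '[{"wx":0,"wy":0,"wz":0,"dx":-0.005,"dy":0,"dz":0,"fingers":0},{"wx":0,"wy":0,"wz":0,"dx":-0.01,"dy":0,"dz":0,"fingers":0},{"wx":0,"wy":0,"wz":0,"dx":-0.015,"dy":0,"dz":0,"fingers":0},{"wx":0,"wy":0,"wz":0,"dx":-0.015,"dy":0,"dz":0,"fingers":0},{"wx":0,"wy":0,"wz":0,"dx":-0.015,"dy":0,"dz":0,"fingers":0}]'; python3 log.py
```

```text
clock: 16.7
position: [0.5741, -0.0214, 0.112]
tcp_rot: [-0.307, 0.636, 0.308, 0.638]
wrist_force: [-0.0, -0.1, -6.1]
gripper_width: 0.6
finger_force: 60.0
16.7 q [-0.764  0.194  2.018  1.517  1.646 -0.646] p [ 0.5741 -0.0214  0.112 ] F [-0.   -0.13 -6.08] w 0.6 ff 60.0
[[-0.004, 0.783, 0.622], [0.0, -0.622, 0.783], [1.0, 0.003, 0.002]]
clock: 17.2
position: [0.5739, -0.0211, 0.1083]
tcp_rot: [-0.307, 0.636, 0.308, 0.638]
wrist_force: [-0.0, -0.2, -6.3]
gripper_width: 0.595
finger_force: 60.0
17.2 q [-0.764  0.202  2.018  1.516  1.646 -0.653] p [ 0.5739 -0.0211  0.1083] F [-0.03 -0.21 -6.28] w 0.595 ff 60.0
[[-0.003, 0.783, 0.622], [-0.0, -0.622, 0.783], [1.0, 0.002, 0.002]]
```

```bash
for i in 1 2; do python3 -m crank '[{"wx":0,"wy":0,"wz":0,"dx":-0.005,"dy":0,"dz":0,"fingers":0},{"wx":0,"wy":0,"wz":0,"dx":-0.005,"dy":0,"dz":0,"fingers":0},{"wx":0,"wy":0,"wz":0,"dx":-0.005,"dy":0,"dz":0,"fingers":0}]' | grep -E "wrist|position"; done
```

```text
position: [0.5739, -0.0211, 0.1072]
wrist_force: [-0.0, -0.6, -6.6]
position: [0.5739, -0.0211, 0.1062]
wrist_force: [-0.4, -0.2, -7.5]
```

```bash
python3 -m crank '[{"wx":0,"wy":0,"wz":0,"dx":-0.005,"dy":0,"dz":0,"fingers":0},{"wx":0,"wy":0,"wz":0,"dx":-0.005,"dy":0,"dz":0,"fingers":0},{"wx":0,"wy":0,"wz":0,"dx":-0.005,"dy":0,"dz":0,"fingers":0}]' | grep -E "wrist|position"
```

```text
position: [0.5739, -0.0211, 0.1052]
wrist_force: [0.3, -0.3, -7.0]
```

```bash
python3 -m crank '[{"wx":0,"wy":0,"wz":0,"dx":-0.005,"dy":0,"dz":0,"fingers":0},{"wx":0,"wy":0,"wz":0,"dx":-0.005,"dy":0,"dz":0,"fingers":0},{"wx":0,"wy":0,"wz":0,"dx":-0.005,"dy":0,"dz":0,"fingers":0}]' | grep -E "wrist|position"
```

```text
position: [0.5739, -0.0212, 0.1045]
wrist_force: [0.1, 0.1, -5.4]
```

```bash
python3 -m crank '[{"wx":0,"wy":0,"wz":0,"dx":-0.005,"dy":0,"dz":0,"fingers":0},{"wx":0,"wy":0,"wz":0,"dx":-0.005,"dy":0,"dz":0,"fingers":0},{"wx":0,"wy":0,"wz":0,"dx":-0.005,"dy":0,"dz":0,"fingers":0}]' | grep -E "wrist|position"
```

```text
position: [0.574, -0.0212, 0.1044]
wrist_force: [-1.2, 1.5, 1.6]
```

Contact at the expected height (0.1045). Release and back off.

```bash
python3 -m crank '[{"wx":0,"wy":0,"wz":0,"dx":0,"dy":0,"dz":0,"fingers":0.66},{"wx":0,"wy":0,"wz":0,"dx":0,"dy":0,"dz":0,"fingers":0.7},{"wx":0,"wy":0,"wz":0,"dx":0,"dy":0,"dz":0,"fingers":0.8},{"wx":0,"wy":0,"wz":0,"dx":0,"dy":0,"dz":0,"fingers":1},{"wx":0,"wy":0,"wz":0,"dx":0,"dy":0,"dz":0,"fingers":1},{"wx":0,"wy":0,"wz":0,"dx":0,"dy":0,"dz":0,"fingers":1},{"wx":0,"wy":0,"wz":0,"dx":0,"dy":0,"dz":0,"fingers":1}]'; python3 log.py
python3 -m crank '[{"wx":0,"wy":0,"wz":0,"dx":0,"dy":0,"dz":-0.08,"fingers":1},{"wx":0,"wy":0,"wz":0,"dx":0,"dy":0,"dz":-0.16,"fingers":1},{"wx":0,"wy":0,"wz":0,"dx":0,"dy":0,"dz":-0.24,"fingers":1},{"wx":0,"wy":0,"wz":0,"dx":0,"dy":0,"dz":-0.32,"fingers":1},{"wx":0,"wy":0,"wz":0,"dx":0,"dy":0,"dz":-0.4,"fingers":1},{"wx":0,"wy":0,"wz":0,"dx":0,"dy":0,"dz":-0.5,"fingers":1},{"wx":0,"wy":0,"wz":0,"dx":0,"dy":0,"dz":-0.5,"fingers":1},{"wx":0,"wy":0,"wz":0,"dx":0,"dy":0,"dz":-0.5,"fingers":1}]'; python3 log.py
python3 - <<'E'
from h import *
a=cam("scene")["color"][100:300,180:480];t=cam("top")["color"][140:300,270:510]
cv2.imwrite("pics/s4.png",np.hstack([cv2.resize(a,(400,267)),cv2.resize(t,(400,267))]))
E
```

```text
clock: 19.4
position: [0.5739, -0.0211, 0.1032]
tcp_rot: [-0.307, 0.636, 0.308, 0.638]
wrist_force: [-0.4, -0.5, -0.7]
gripper_width: 0.999
finger_force: 0.0
19.4 q [-0.764  0.214  2.016  1.515  1.645 -0.664] p [ 0.5739 -0.0211  0.1032] F [-0.4  -0.53 -0.69] w 0.999 ff 0.0
[[-0.003, 0.783, 0.622], [-0.0, -0.622, 0.783], [1.0, 0.002, 0.002]]
clock: 20.2
position: [0.5118, -0.0997, 0.103]
tcp_rot: [-0.307, 0.636, 0.307, 0.638]
wrist_force: [0.6, 1.0, -1.1]
gripper_width: 0.995
finger_force: 0.0
20.2 q [-0.975  0.242  1.982  1.385  1.81  -0.678] p [ 0.5118 -0.0997  0.103 ] F [ 0.61  1.04 -1.13] w 0.995 ff 0.0
[[-0.003, 0.782, 0.623], [-0.0, -0.623, 0.782], [1.0, 0.002, 0.002]]
```

View pics/s4.png

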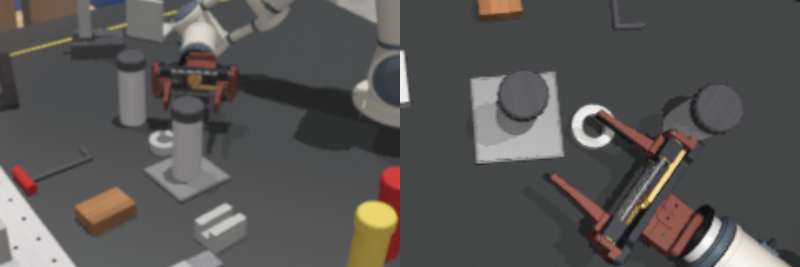

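The canister stands upright on the pad, with its lid at about (344,197) in the top view. B's lid is still at (460,205), so it hasn't moved. Last position check, then hand in.

Run:
```python
from h import *
f=cam("top");print(onplane(f,(343.8,197),.16), "pad .562 -.0365"); print(onplane(f,(460.3,204.8),.152),"B was .543 -.263",env.get_state()["wrist_force"])
print(env.job_done())
```

```text
[ 0.56064491 -0.03411041  0.16      ] pad .562 -.0365
[ 0.54263419 -0.2618632   0.152     ] B was .543 -.263 [ 0.35641574 -0.03268659 -0.02734301]
the job is handed in; nothing more can be done
None
```

The job is handed in, but no verdict came back: the loaded canister was A (about 0.67 kg); I held it upside down for about 2 s and stood it upright about 3 mm from the pad's centre, canister B stayed where it was, and no bystander looked moved in the pictures.

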